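# Set the blaster's air regulator and lock it

### The arm

A 7-joint arm with a two-finger parallel gripper is mounted at the origin on a cart in front of the work surface, level with it; the furniture and walls round the work are solid. World frame = base frame: x ahead of the robot, y to its left, z up, the work surface at z = 0. Lengths are in m, angles in degrees, forces in N, time in s.
With the tool pointing down it reaches from about 0.425 to 0.875 m from the base axis. Payload 8.4 kg.
Tool frame: the origin (TCP) lies between the finger pads; the fingertips stand 22 mm ahead of it and the grasp point (between the pads) lies 3 mm ahead of it; z points along the fingers, x is the direction in which the jaws open and shut, and the axes are right-handed (so a half turn about z gives the same grasp; the last joint's range is limited). The gripper opens to 87 mm and grips with 3 to 60 N. Pads are 19 mm wide; open, the fingers measure 117 mm over their backs; the gripper's body (75 mm by 190 mm) begins 51 mm behind the grasp point.
Start: joints at [-81.773, 19.091, 2.286, 83.961, -0.768, 76.965, -3.352], TCP at [0.156, 0.631, 0.223] pointing down, gripper open.
Joint ranges: [-147.57, 147.57], [-21.85, 119.76], [-74.77, 79.35], [14.55, 137.4], [-85.83, 265.84], [4.83, 119.75], [-152.11, 152.11]. Speed limits (degrees/s): [127.2, 127.2, 159.86, 159.86, 180, 180, 180].

### API

Orientations are given as [roll, pitch, yaw] about the fixed x, y, z axes, in that order (R = Rz(yaw) Ry(pitch) Rx(roll)).
In Python, from bench import bot gives the robot as it stands. The module is installed in compiled form; this text tells all that it offers.
- The arm moves only by the tool step_arm, never from a script. Its argument "rows" is a list of rows, each a list of 3 entries, a list of its own where there are three numbers: the shift along the tool's x, y, z in units of 0.1 m (1.0 is 0.1 m), then the turn, a rotation vector about the tool's x, y, z in units of pi rad (1.0 is pi rad), then the opening, from 0 (shut) to 1 (fully open). A call has 1 to 12 rows; each row is the pose to reach, as a shift and turn from the pose measured when the call began, along the tool's axes at that moment, turning the shorter way round; what a row does not reach only later rows make up. A row lasts 1/10 s, in which the tool goes at most 50 mm and 8.59 degrees, less where a joint would pass 70% of its speed; a pose out of reach is approached as far as the arm can. A call with a number of a shift or a turn outside -1 to 1 is refused whole. A call with a gripper value outside its range is refused whole. The fingers move at their own pace and stop on an object; "newtons" is the grip in N (left out, the last holds). Time passes only in rows, so rows that repeat a pose let the fingers close. It gives the time, the measured TCP pose, the force and the opening at its end, in the units of the state.
- bot.read_state(): the state, without advancing time (a new reading comes with each control period).
- bot.grab_frame(name): name is "scene" or "side" or "wrist"; returns the picture (384x512x3 uint8, red, green, blue); there is no depth.
- bot.calibration(name): a dict with "fx", "fy", "cx", "cy" (pixels), "R" (3x3) and "t" (3): a world point X has camera coordinates R X + t; the wrist camera has in their place "T_tool_cam" (4x4, takes a point from camera to tool coordinates, whose origin is the TCP and whose axes are the tool frame's). Camera axes: x right, y down, z forward; pixel columns grow to the right and rows downward; lengths in m; the calibration is good to about 2 mm. A picture is of the moment at which its call begins: read the wrist's pose just before it. calibration takes no time and is no camera call.
- bot.finish_job(): hands the job in, once; it reports no verdict.
The state is a dict: "clock": time; "joint_positions": joint angles; "joint_vel": joint speeds; "effort": joint torques, N m; "position": TCP position; "tool_rot": TCP orientation; "ft_force": force on the tool from outside, world axes, zero at the start; "wrist_torque": the same for the moment, N m; "gripper_width": opening from 0.0 (shut) to 1.0 (fully open).
Only numpy, scipy, OpenCV 4.12 (cv2) and the standard library are available. Lean on these libraries where they do the work, as an engineer would, in place of code of your own. Each camera call takes 0.05 s, during which the arm holds its last target.

### The job

Two air regulators stand on the worktop. On the one with the blue knob (it feeds the sandblaster), turn the knob clockwise until its white pointer stands in the green band, then turn the dark lock ring under that knob clockwise until it is tight at its stop, so that the setting stays. Leave the yellow regulator alone and let go when you are done.

Things in the scene. Friction and masses are not known exactly. Their poses are not given: they have to be found in the camera images.
- blue_reg: Fixed regulator to set: foot plate 100x100x8 mm, grey housing, blue stripe, capped ports to y +-58 mm, white dial 92 mm across, its top at z 46 mm; ring and knob on the same axis. Origin: underside centre on worktop, z up; yaw within 0.35 rad. Directions are angles counter-clockwise seen from above from its +x (away from robot). On the dial: green band 128-152 deg; red tick 255 deg.
- blue_reg_knob (a joint): Blue knob, rad, clockwise from above, 0 to 2.2, starts 0.2-0.9, stays where left (0.04 N m). White pointer at 232 deg minus value; band 1.39-1.81, middle 1.6. Disc 40 mm across, z 72-78 mm; on it an upright bar 40 mm long along the pointer, 14 mm thick, centred, z 78-100 mm over the worktop: grip it across the 14 mm from above. White line on top and end of the pointer half.
- blue_reg_ring (a joint): Blue regulator's dark knurled lock ring, rad, clockwise from above, 0 loose to 1.25 tight (hard stop), starts 0-0.3, stays where left (0.08 N m), turns apart from the knob. Round, 53 mm across, z 52-70 mm over the worktop, 6 mm clear of the dial; wider than the knob, so fingers pass down beside the knob and grip it at any yaw. White mark on it meets the dial's red tick when tight.
- yellow_reg: The other regulator, same shape and size but yellow knob and stripe; fixed, must not be touched by the robot. It and the blue one may have swapped places. Origin: centre of its foot plate's underside, z up. Small things up to 85 mm tall stand behind, beside and between the two; a 220 mm spray bottle stands far left.

How it is judged (in metres and radians):
On the way, in this order (a step that is already met when the one before it is completed fails the run):
1. the blue knob's pointer is in the green band while the lock ring is still loose (value of joint blue_reg_knob between 1.39 and 1.81 rad and value of joint blue_reg_ring below 0.7 rad), for 0.3 s.
2. then the lock ring is turned tight with the pointer still in the green band (value of joint blue_reg_knob between 1.39 and 1.81 rad and value of joint blue_reg_ring above 1.07 rad), for 0.2 s.
At the end, for the whole second after the job is handed in: The blue knob's pointer stands in the green band (within 0.21 rad, 12 degrees, of its middle), the blue regulator's lock ring is tight (within 0.18 rad, 10 degrees, of its stop), both at rest (all of step 2 and velocity of joint each of blue_reg_knob, blue_reg_ring below 0.05 rad/s); the robot touches nothing.
It fails at once if the yellow regulator is touched (contact force between any of the arm, the fingers and yellow_reg above 2 N).
It also fails if it takes over 51 s, if anything falls off the work surface, if the arm or the gripper's body presses on something with over 40 N, if the wrist force passes 120 N, or if a joint passes its speed limit or range.

## Working session

There is one attempt and no reset: what is moved stays moved. The work goes in short steps, Python scripts to look and compute and a tool call to move; the robot and the scene stay as the last step left them, time stands still between calls to the robot, and variables do not carry over. Pictures are saved under pics/ and viewed, and the job is handed in when it is done.

Besides the shell and the picture viewer there is one more tool, called as a command line: name --argument value ..., lists and objects as JSON in quotes. step_arm: Moves the arm, as the interface text tells. Shifts and turns lie within -1 to 1; 1 stands for 0.1 m of shift or pi rad of turn. Its arguments: {"type":"object","properties":{"rows":{"type":"array","items":{"type":"array"}},"newtons":{"type":"number"}},"required":["rows"]}

```bash
mkdir -p pics
python3 - <<'E'
from bench import bot
import cv2,numpy as np
s=bot.read_state()
for k,v in s.items(): print(k,np.round(v,3).tolist())
for n in ["scene","side","wrist"]:
    im=bot.grab_frame(n); cv2.imwrite(f"pics/{n}0.png",im[:,:,::-1])
    c=bot.calibration(n); print(n,{k:np.round(v,3).tolist() for k,v in c.items()})
E
```

```text
clock 0.0
joint_positions [-81.771, 19.133, 2.285, 84.013, -0.768, 76.964, -3.352]
joint_vel [0.04, -0.049, 0.059, -0.043, -0.03, 0.014, -0.058]
effort [0.0, -65.637, 1.336, -40.379, -0.06, 0.045, 0.0]
position [0.156, 0.63, 0.222]
tool_rot [179.994, 0.095, 76.086]
ft_force [0.7, -0.594, 0.723]
wrist_torque [0.025, 0.014, 0.002]
gripper_width 1.0
scene {'fx': 492.555, 'fy': 492.555, 'cx': 256.431, 'cy': 190.346, 'R': [[0.826, -0.564, 0.003], [-0.326, -0.481, -0.814], [0.461, 0.671, -0.581]], 't': [-0.411, 0.232, 0.85]}
side {'fx': 462.943, 'fy': 462.943, 'cx': 253.688, 'cy': 190.276, 'R': [[0.912, -0.411, -0.001], [-0.307, -0.68, -0.666], [0.273, 0.608, -0.746]], 't': [-0.462, 0.218, 0.929]}
wrist {'fx': 340.852, 'fy': 340.852, 'cx': 253.179, 'cy': 195.247, 'T_tool_cam': [[1.0, 0.0, 0.001, 0.0], [-0.001, 0.955, 0.298, -0.082], [-0.001, -0.298, 0.955, -0.161], [0.0, 0.0, 0.0, 1.0]]}
```

View pics/scene0.png

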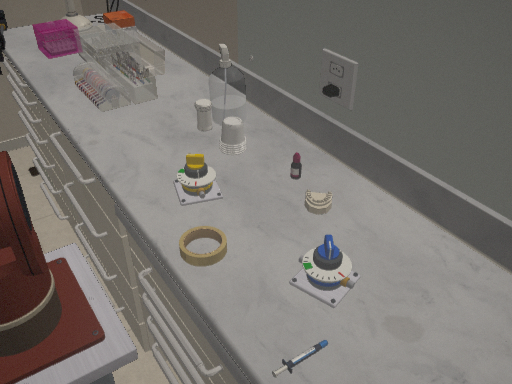

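View pics/side0.png

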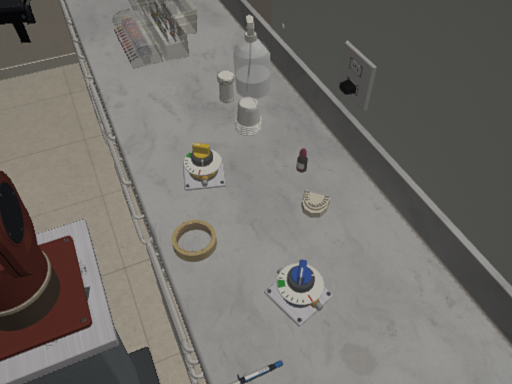

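View pics/wrist0.png

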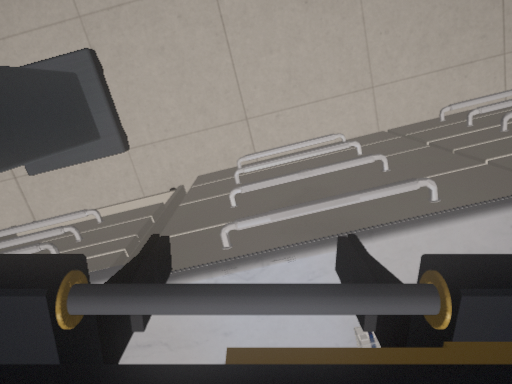

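The scene view shows the blue regulator at about (328,262) and the yellow at (197,175). The side view has them at (301,280) and (203,163). I'll zoom in on the blue one.

Run:
```python
import cv2,numpy as np
a=cv2.imread("pics/scene0.png")[225:305,285:365]
b=cv2.imread("pics/side0.png")[245:325,260:340]
cv2.imwrite("pics/z0.png",np.hstack([cv2.resize(x,(400,400),interpolation=cv2.INTER_CUBIC) for x in(a,b)]))
```

```text
(no output)
```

View pics/z0.png

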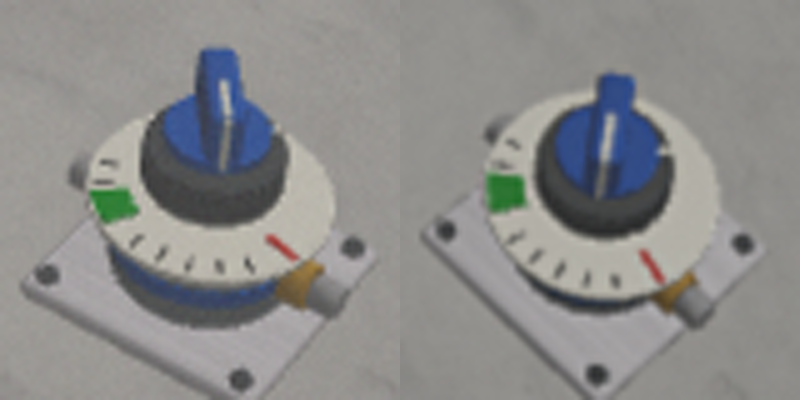

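```bash
cat > h.py <<'E'
import numpy as np,cv2
from bench import bot
def proj(c,X):
    p=np.atleast_2d(X)@np.array(c["R"]).T+c["t"]
    return np.c_[c["fx"]*p[:,0]/p[:,2]+c["cx"],c["fy"]*p[:,1]/p[:,2]+c["cy"]]
def loc(q,P):
    c,s=np.cos(q[2]),np.sin(q[2]);P=np.atleast_2d(P)
    return np.c_[q[0]+c*P[:,0]-s*P[:,1],q[1]+s*P[:,0]+c*P[:,1],P[:,2]]
def pol(r,deg,z):
    a=np.radians(np.atleast_1d(deg));return np.c_[r*np.cos(a),r*np.sin(a),0*a+z]
E
cat > fit.py <<'E'
from h import *
from scipy.optimize import least_squares
sc,sd=bot.calibration("scene"),bot.calibration("side")
cor=[[-.05,.05,.008],[.05,-.05,.008],[-.05,-.05,.008]]
o=lambda p,off:(np.array(p)+.5)/5-.5+off
A=o([[22,283],[381,253],[243,402]],[285,225]);B=o([[20,235],[367,252],[198,403]],[260,245])
f=lambda q:np.r_[(proj(sc,loc(q,cor))-A).ravel(),(proj(sd,loc(q,cor))-B).ravel()]
r=least_squares(f,[.6,-.1,0]);print(r.x,np.degrees(r.x[2]),np.round(r.fun,1))
np.save("q.npy",r.x)
ims=[]
for n,c,off in(("scene",sc,[285,225]),("side",sd,[260,245])):
    im=cv2.resize(cv2.imread(f"pics/{n}0.png")[off[1]:off[1]+80,off[0]:off[0]+80],(400,400),interpolation=cv2.INTER_CUBIC)
    def d(P,col,cl=False):
        p=((proj(c,loc(r.x,P))-off+.5)*5-.5).astype(np.int32); cv2.polylines(im,[p],cl,col,1)
    d(pol(.046,np.arange(0,360,10),.046),(0,0,255),True)
    d(pol(.0265,np.arange(0,360,10),.07),(0,255,255),True)
    d(pol(.02,np.arange(0,360,10),.078),(255,255,0),True)
    for a in(128,152):d(np.r_[pol(.03,a,.046),pol(.046,a,.046)],(255,0,255))
    d(np.r_[pol(.03,255,.046),pol(.046,255,.046)],(255,255,0))
    for a in(180,195,210,225):d(np.r_[pol(.0,a,.1),pol(.02,a,.1),pol(.02,a,.078)],(0,255,0))
    ims.append(cv2.resize(im,(400,400)))
cv2.imwrite("pics/fit0.png",np.hstack(ims))
E
python3 fit.py
```

```text
[ 0.5066046  -0.21819424  0.30515139] 17.483887022654848 [-0.7 -0.4  0.6 -0.7  1.1  1.3 -0.7 -0.8  0.5 -0.6 -0.8  0.5]
```

View pics/fit0.png

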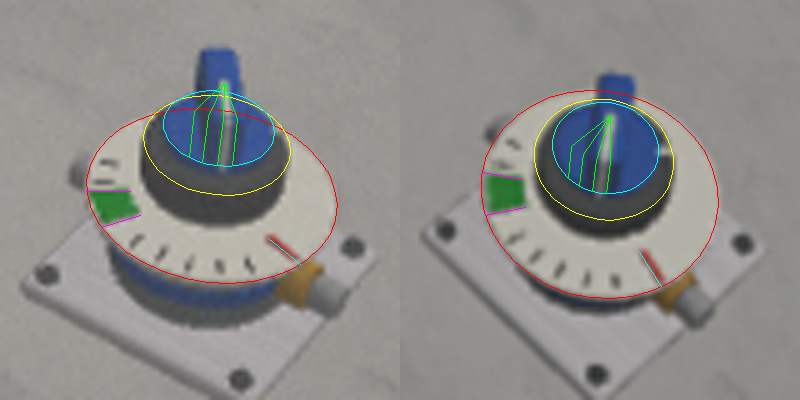

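```bash
cat >> h.py <<'E'
from scipy.spatial.transform import Rotation as Ro
def go(xyz,yaw,s=None):
    s=s or bot.read_state();R=Ro.from_euler("xyz",s["tool_rot"],degrees=True)
    T=Ro.from_euler("xyz",[180,0,yaw],degrees=True)
    print("now",np.round(s["position"],4),np.round(s["tool_rot"],2),"t",s["clock"])
    print("shift",np.round(R.inv().apply(np.array(xyz)-s["position"])/.1,3),"turn",np.round((R.inv()*T).as_rotvec()/np.pi,3))
def tri(p,q):
    M=[]
    for n,u in(("scene",p),("side",q)):
        c=bot.calibration(n);P=np.array([[c["fx"],0,c["cx"]],[0,c["fy"],c["cy"]],[0,0,1]])@np.c_[c["R"],c["t"]];M.append(P)
    X=cv2.triangulatePoints(M[0],M[1],np.array(p,float),np.array(q,float)).ravel();return X[:3]/X[3]
E
python3 - <<'E'
from h import *
print("bottle top",tri((223,47),(249,19)),"yellow",tri((195,155),(202,145)),"cup",tri((233,120),(249,101)),"jar",tri((204,102),(227,75)))
go([.45,.42,.25],50)
E
```

```text
bottle top [0.70765847 0.47394805 0.21198767] yellow [0.45392638 0.1827035  0.09351893] cup [0.63121189 0.30510962 0.07984572] jar [0.62252807 0.44257116 0.07900455]
now [0.1562 0.6306 0.2222] [1.7999e+02 7.0000e-02 7.6090e+01] t 0.15
shift [-1.338  3.358 -0.276] turn [0.    0.    0.145]
```

step_arm --rows '[[[-0.18, 1, -0.1], [0, 0, 0.055], 1], [[-0.18, 1, -0.1], [0, 0, 0.055], 1], [[-0.18, 1, -0.1], [0, 0, 0.055], 1]]' --newtons 20

```text
clock: 0.45
position: [0.2576, 0.5853, 0.2329]
tool_rot: [179.7, 0.0, 65.6]
ft_force: [0.6, -0.2, 0.0]
gripper_width: 1.003
```

step_arm --rows '[[[-0.18, 1, -0.1], [0, 0, 0.055], 1], [[-0.18, 1, -0.1], [0, 0, 0.055], 1], [[-0.18, 1, -0.1], [0, 0, 0.055], 1]]'

```text
clock: 0.75
position: [0.3476, 0.5231, 0.2442]
tool_rot: [179.5, -0.1, 55.1]
ft_force: [0.5, 0.1, -0.3]
gripper_width: 1.001
```

step_arm --rows '[[[-0.18, 1, 0], [0, 0, 0.055], 1], [[-0.18, 1, 0], [0, 0, 0.055], 1], [[-0.18, 1, 0], [0, 0, 0.055], 1]]'

```text
clock: 1.05
position: [0.4247, 0.4456, 0.2452]
tool_rot: [179.4, -0.2, 44.7]
ft_force: [0.1, -0.1, 0.2]
gripper_width: 1.0
```

Tracks well; continuing.

step_arm --rows '[[[-0.2, 1, 0], [0, 0, 0.055], 1], [[-0.2, 1, 0], [0, 0, 0.055], 1], [[-0.2, 1, 0], [0, 0, 0.055], 1]]'

```text
clock: 1.35
position: [0.4848, 0.3542, 0.2467]
tool_rot: [179.3, -0.3, 34.3]
ft_force: [0.9, -0.5, 0.2]
gripper_width: 0.997
```

step_arm --rows '[[[-0.2, 1, 0], [0, 0, 0.055], 1], [[-0.2, 1, 0], [0, 0, 0.055], 1], [[-0.2, 1, 0], [0, 0, 0.055], 1]]'

```text
clock: 1.65
position: [0.5274, 0.2537, 0.2484]
tool_rot: [179.2, -0.5, 23.9]
ft_force: [-0.0, -1.3, -1.0]
gripper_width: 0.997
```

step_arm --rows '[[[-0.1, 1, 0], [0, 0, 0.055], 1], [[-0.1, 1, 0], [0, 0, 0.055], 1], [[-0.1, 1, 0], [0, 0, 0.055], 1]]'

```text
clock: 1.95
position: [0.5605, 0.1514, 0.2503]
tool_rot: [179.2, -0.7, 13.6]
ft_force: [-0.9, -0.3, 0.4]
gripper_width: 1.002
```

step_arm --rows '[[[-0.1, 1, 0], [0, 0, 0.055], 1], [[-0.1, 1, 0], [0, 0, 0.055], 1], [[-0.1, 1, 0], [0, 0, 0.055], 1]]'

```text
clock: 2.25
position: [0.5747, 0.0449, 0.2522]
tool_rot: [179.2, -0.8, 3.2]
ft_force: [-0.5, 0.4, 0.4]
gripper_width: 0.998
```

step_arm --rows '[[[-0.3, 1, 0], [0, 0, 0.07], 1], [[-0.3, 1, 0], [0, 0, 0.07], 1], [[-0.3, 1, 0], [0, 0, 0.07], 1]]'

```text
clock: 2.55
position: [0.5489, -0.0626, 0.2538]
tool_rot: [179.3, -1.0, -9.9]
ft_force: [0.7, -0.1, 0.7]
gripper_width: 1.0
```

step_arm --rows '[[[-0.15, 1, 0], [0, 0, 0.07], 1], [[-0.15, 1, 0], [0, 0, 0.07], 1], [[-0.15, 1, 0], [0, 0, 0.07], 1]]'

```text
clock: 2.85
position: [0.5148, -0.1644, 0.2553]
tool_rot: [179.5, -1.2, -23.0]
ft_force: [-0.4, -0.3, 0.5]
gripper_width: 1.001
```

Run:
```python
from h import *
go([.5066,-.2182,.2],-33.5)
```

```text
now [ 0.5148 -0.1644  0.2553] [179.52  -1.24 -22.99] t 2.85
shift [0.122 0.523 0.561] turn [ 0.002 -0.007  0.058]
```

step_arm --rows '[[[0.122, 0.523, 0.56], [0.002, -0.007, 0.058], 1], [[0.122, 0.523, 0.56], [0.002, -0.007, 0.058], 1], [[0.122, 0.523, 0.56], [0.002, -0.007, 0.058], 1], [[0.122, 0.523, 0.56], [0.002, -0.007, 0.058], 1]]'

```text
clock: 3.25
position: [0.5067, -0.2175, 0.1998]
tool_rot: [180.0, 0.0, -33.3]
ft_force: [1.1, 0.4, 0.6]
gripper_width: 0.998
```

```bash
cat > w.py <<'E'
from h import *
import sys
def wcam(s):
    c=bot.calibration("wrist");T=np.eye(4);T[:3,:3]=Ro.from_euler("xyz",s["tool_rot"],degrees=True).as_matrix();T[:3,3]=s["position"]
    W=np.linalg.inv(T@np.array(c["T_tool_cam"]));c["R"]=W[:3,:3];c["t"]=W[:3,3];return c
s=bot.read_state();im=bot.grab_frame("wrist")[:,:,::-1].copy();c=wcam(s);n=sys.argv[1]
cv2.imwrite(f"pics/{n}_raw.png",im)
q=np.load("q.npy");K=1.5;big=cv2.resize(im,None,fx=K,fy=K,interpolation=cv2.INTER_CUBIC)
def d(P,col,cl=False): cv2.polylines(big,[((proj(c,loc(q,P))+.5)*K-.5).astype(np.int32)],cl,col,1)
d(pol(.046,np.arange(0,360,10),.046),(0,0,255),True)
d(pol(.0265,np.arange(0,360,10),.07),(0,255,255),True)
d(pol(.02,np.arange(0,360,10),.078),(255,255,0),True)
for a in(128,152):d(np.r_[pol(.03,a,.046),pol(.046,a,.046)],(255,0,255))
for a in map(float,sys.argv[2:]):d(np.r_[pol(0,a,.1),pol(.02,a,.1),pol(.02,a,.078)],(0,255,0))
cv2.imwrite(f"pics/{n}.png",big);print(s["clock"],np.round(s["position"],4),np.round(s["tool_rot"],2))
E
python3 w.py w1 220
```

```text
3.25 [ 0.5067 -0.2175  0.1998] [ 1.7996e+02  4.0000e-02 -3.3340e+01]
```

View pics/w1.png

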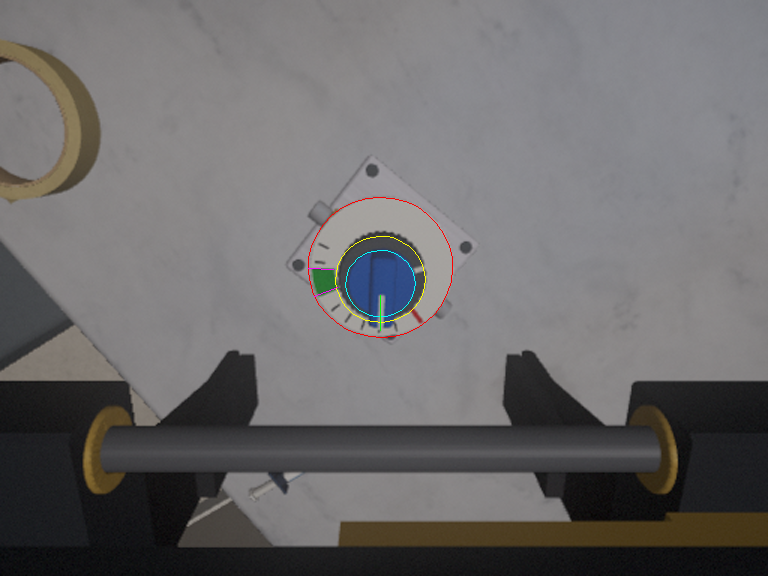

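The wrist view matches the fit to about 1 mm: knob at (381,285), pointer at about 220° (value about 0.21), and jaws already across the bar. Descending to grip.

step_arm --rows '[[[0.0, 0.0, 0.5], [0, 0, 0], 0.6], [[0.0, 0.0, 0.8], [0, 0, 0], 0.5], [[0, 0, 0.965], [0, 0, 0], 0.5], [[0, 0, 0.965], [0, 0, 0], 0.5], [[0, 0, 0.965], [0, 0, 0], 0.0], [[0, 0, 0.965], [0, 0, 0], 0.0], [[0, 0, 0.965], [0, 0, 0], 0.0], [[0, 0, 0.965], [0, 0, 0], 0.0], [[0, 0, 0.965], [0, 0, 0], 0.0], [[0, 0, 0.965], [0, 0, 0], 0.0]]' --newtons 25

```text
clock: 4.3
position: [0.5074, -0.217, 0.104]
tool_rot: [-180.0, -0.0, -33.3]
ft_force: [-0.3, 0.7, 0.5]
gripper_width: 0.17
```

```bash
python3 - <<'E'
from h import *
s=bot.read_state();print(s["gripper_width"]*87,s["ft_force"],s["wrist_torque"],s["joint_positions"])
go([.5066,-.2182,.1035],-33.5)
E
python3 w.py w2
```

```text
14.761902881414812 [-0.33452275  0.67955244  0.53749327] [-0.12060392  0.07847639  0.05896575] [-21.50707873  16.95031373  47.04475238 107.8108982  -14.10673001
  61.17376695  -2.10275492]
now [ 0.5074 -0.217   0.104 ] [-1.7999e+02 -3.0000e-02 -3.3270e+01] t 4.3
shift [-0.     0.015  0.005] turn [-0.    -0.     0.001]
4.3 [ 0.5074 -0.217   0.104 ] [-1.7999e+02 -3.0000e-02 -3.3270e+01]
```

View pics/w2_raw.png

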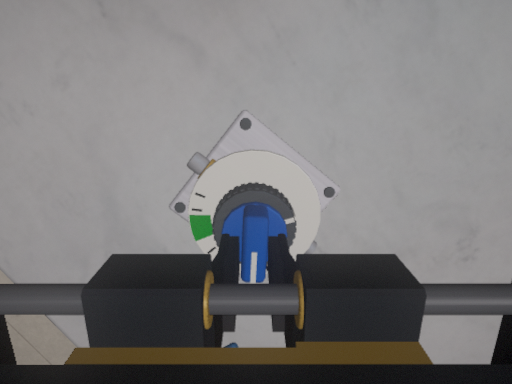

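Gripped (14.8 mm on the 14 mm bar), value about 0.22. Turning clockwise by about 79°.

step_arm --rows '[[[0, 0.01, 0], [0, 0, 0.04], 0], [[0, 0.01, 0], [0, 0, 0.08], 0], [[0, 0.01, 0], [0, 0, 0.12], 0], [[0, 0.01, 0], [0, 0, 0.16], 0], [[0, 0.01, 0], [0, 0, 0.2], 0], [[0, 0.01, 0], [0, 0, 0.24], 0], [[0, 0.01, 0], [0, 0, 0.28], 0], [[0, 0.01, 0], [0, 0, 0.32], 0], [[0, 0.01, 0], [0, 0, 0.36], 0], [[0, 0.01, 0], [0, 0, 0.4], 0], [[0, 0.01, 0], [0, 0, 0.438], 0], [[0, 0.01, 0], [0, 0, 0.438], 0]]'

```text
clock: 5.55
position: [0.5068, -0.2178, 0.1038]
tool_rot: [-180.0, -0.0, -112.2]
ft_force: [0.2, -0.9, -0.5]
gripper_width: 0.004
```

Run:
```python
from h import *
s=bot.read_state();print(s["gripper_width"]*87,s["ft_force"],s["wrist_torque"],s["joint_positions"])
go([.5066,-.2182,.1035],-112.2)
for n in ["scene","side"]: cv2.imwrite(f"pics/{n}3.png",bot.grab_frame(n)[:,:,::-1])
a=cv2.imread("pics/scene3.png")[205:305,275:375]
b=cv2.imread("pics/side3.png")[225:325,250:350]
cv2.imwrite("pics/z3.png",np.hstack([cv2.resize(x,(400,400),interpolation=cv2.INTER_CUBIC) for x in(a,b)]))
```

```text
0.3792585269846677 [ 0.23439371 -0.92886025 -0.49760918] [-0.02976006  0.16143446 -0.0230407 ] [-33.58661955  23.34473629  64.12155241 108.23256462 -23.52195272
  63.1403773  -72.53283608]
now [ 0.5068 -0.2178  0.1038] [-1.7999e+02 -3.0000e-02 -1.1222e+02] t 5.55
shift [0.005 0.001 0.003] turn [-0. -0. -0.]
```

View pics/z3.png

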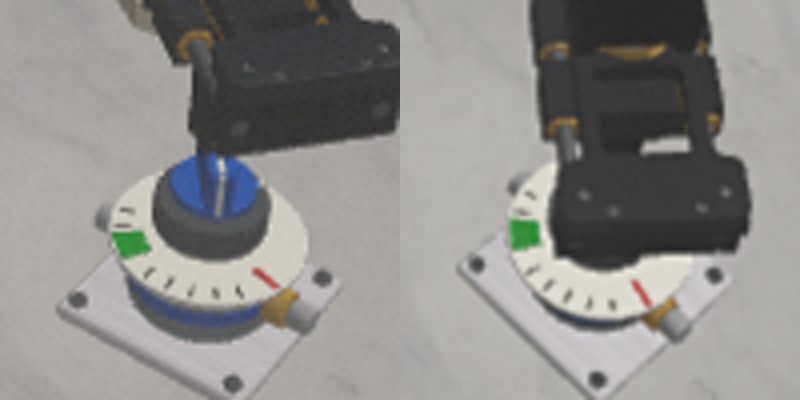

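```bash
python3 w.py w4 220
python3 - <<'E'
from h import *
c=bot.calibration("wrist");T=np.linalg.inv(c["T_tool_cam"])
for z in(-.02,0,.003,.022):
  p=T@[0,0,z,1];print(z,(c["fx"]*p[0]/p[2]+c["cx"])*1.5,(c["fy"]*p[1]/p[2]+c["cy"])*1.5)
E
```

```text
5.65 [ 0.5068 -0.2178  0.1039] [-1.7999e+02 -2.0000e-02 -1.1191e+02]
-0.02 380.17756576437034 409.9370096881282
0 380.19008888235504 380.33722208120565
0.003 380.19174027207714 376.43397808961356
0.022 380.2010995358987 354.3123130527448
```

View pics/w4.png

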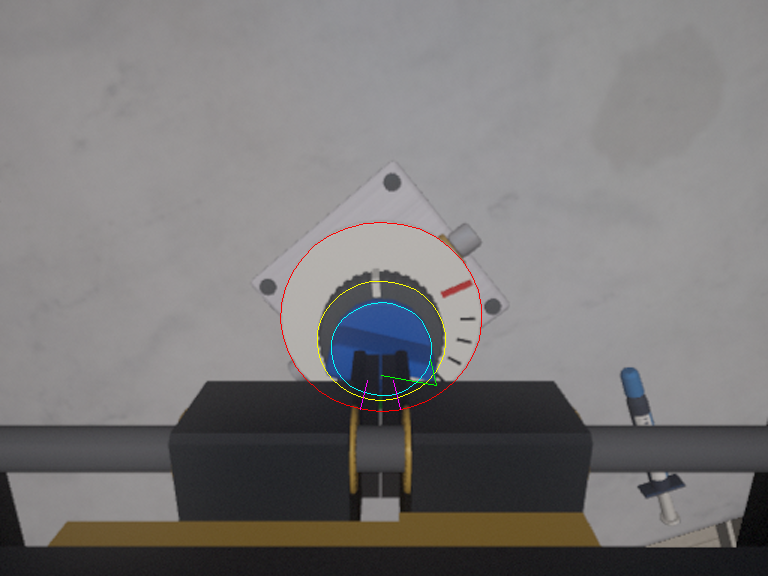

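View pics/w2.png

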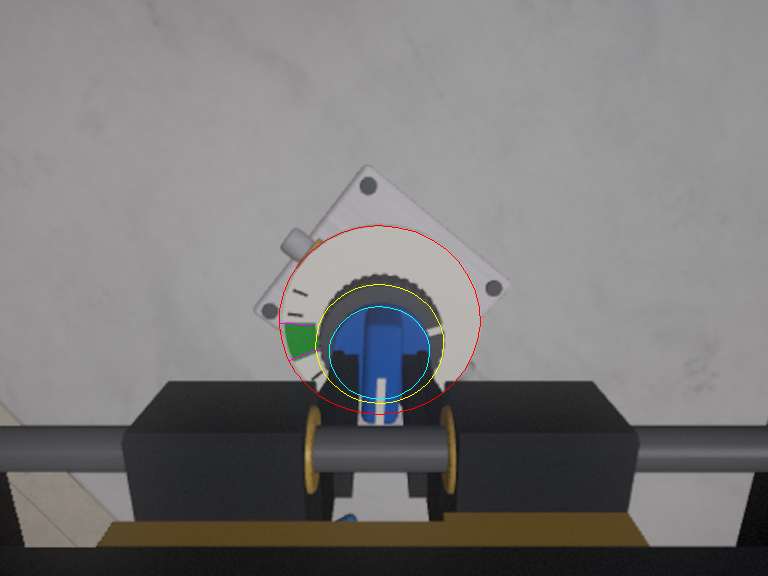

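Run:
```python
from h import *
a=cv2.imread("pics/scene3.png")[215:265,305:355]
b=cv2.imread("pics/w4_raw.png")[180:280,205:305]
cv2.imwrite("pics/z4.png",np.hstack([cv2.resize(x,(400,400),interpolation=cv2.INTER_CUBIC) for x in(a,b)]))
```

```text
(no output)
```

View pics/z4.png

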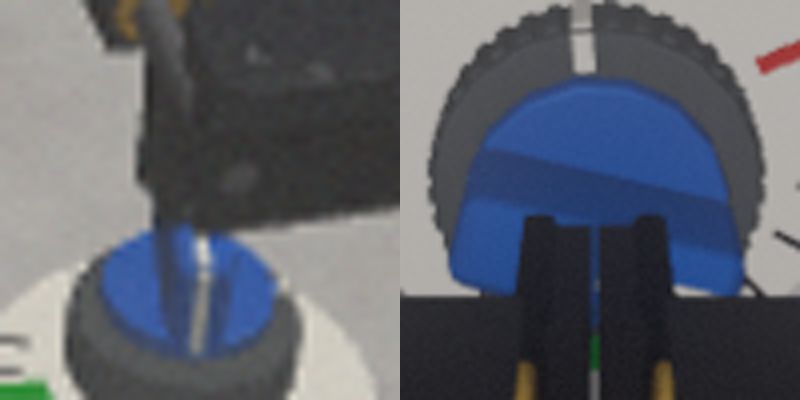

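The knob didn't turn: the pointer is still at about 220° and the fingers shut to 0 without holding it. I'll lift and check where the fingertips really are relative to the TCP.

step_arm --rows '[[[0, 0, -0.3], [0, 0, 0], 0], [[0, 0, -0.6], [0, 0, 0], 0], [[0, 0, -0.6], [0, 0, 0], 0], [[0, 0, -0.6], [0, 0, 0], 0]]'

```text
clock: 6.1
position: [0.5072, -0.2177, 0.1642]
tool_rot: [-179.9, 0.1, -111.8]
ft_force: [0.2, 0.5, -0.5]
gripper_width: 0.006
```

Run:
```python
from h import *
s=bot.read_state();R=Ro.from_euler("xyz",s["tool_rot"],degrees=True)
print(s["position"],s["tool_rot"],s["ft_force"])
out=[]
for n in ["scene","side"]:
    im=bot.grab_frame(n)[:,:,::-1].copy();cv2.imwrite(f"pics/{n}5.png",im);c=bot.calibration(n)
    p=proj(c,np.array(s["position"])+R.apply([[0,0,0],[0,0,.022],[0,.0095,.022],[0,-.0095,.022]]))
    o=np.round(p[1]).astype(int)-[40,40]
    z=cv2.resize(im[o[1]:o[1]+80,o[0]:o[0]+80],(400,400),interpolation=cv2.INTER_CUBIC)
    for a,col in zip(p,[(0,255,0),(0,0,255),(0,255,255),(255,255,0)]):cv2.circle(z,tuple(((a-o+.5)*5-.5).astype(int).tolist()),3,col,-1)
    out.append(z)
cv2.imwrite("pics/z5.png",np.hstack(out))
```

```text
[ 0.5071747  -0.21773995  0.16424241] [-1.79916114e+02  5.65861691e-02 -1.11800113e+02] [ 0.18508265  0.48389949 -0.53237844]
```

View pics/z5.png

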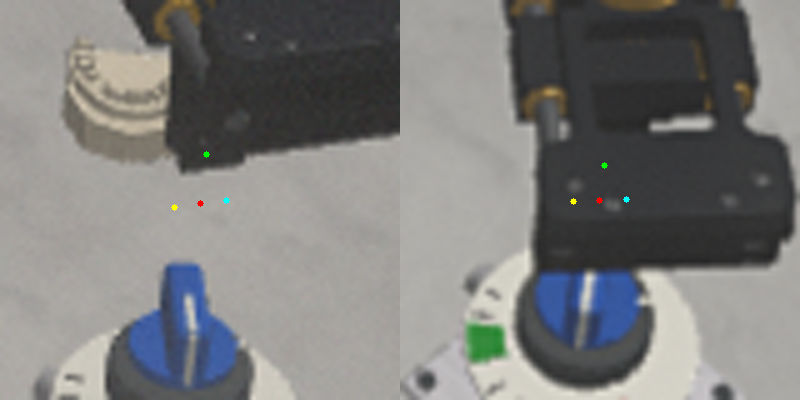

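Run:
```python
from h import *
out=[]
for f,(x,y) in(("scene5",(290,120)),("side5",(250,120))):
    z=cv2.imread(f"pics/{f}.png")[y:y+120,x:x+100]
    z=(255*(z/255.)**.45).astype(np.uint8)
    out.append(cv2.resize(z,(400,480),interpolation=cv2.INTER_CUBIC))
cv2.imwrite("pics/z6.png",np.hstack(out))
```

```text
(no output)
```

View pics/z6.png

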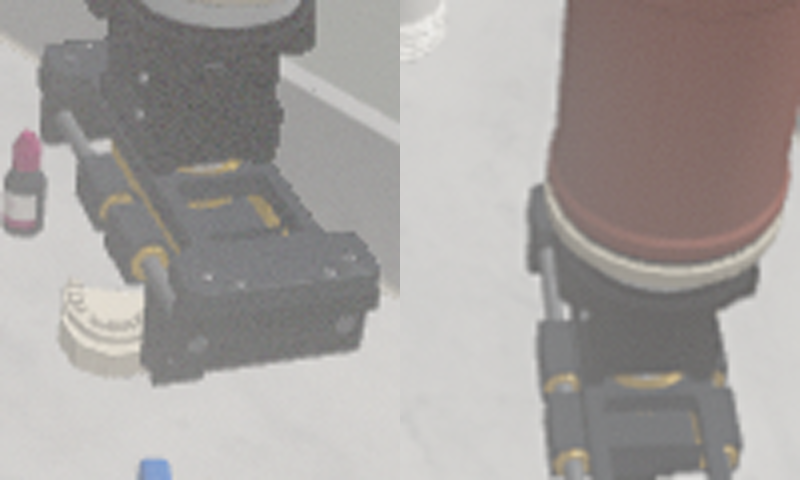

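The block that hides the fingers in the scene view is the gripper body, so that view can't settle it. The wrist view suggests the tips are only about 4–5 mm ahead of the TCP. I'll check by touching the bar's top gently with the shut fingers.

step_arm --rows '[[[0, 0, 0.4], [0, 0, 0], 0], [[0, 0, 0.6], [0, 0, 0], 0], [[0, 0, 0.61], [0, 0, 0], 0], [[0, 0, 0.61], [0, 0, 0], 0]]'

```text
clock: 6.6
position: [0.5055, -0.2172, 0.101]
tool_rot: [179.8, -0.0, -111.8]
ft_force: [0.8, 0.3, -0.7]
gripper_width: 0.006
```

step_arm --rows '[[[0, 0, 0.01], [0, 0, 0], 0], [[0, 0, 0.01], [0, 0, 0], 0]]'

```text
clock: 6.8
position: [0.5057, -0.2174, 0.1007]
tool_rot: [179.8, 0.0, -111.8]
ft_force: [-4.0, 2.4, 16.6]
gripper_width: 0.01
```

step_arm --rows '[[[0, 0, 0.01], [0, 0, 0], 0], [[0, 0, 0.01], [0, 0, 0], 0]]'

```text
clock: 7.0
position: [0.5058, -0.2174, 0.1006]
tool_rot: [179.8, 0.1, -111.8]
ft_force: [-7.6, 4.7, 21.1]
gripper_width: 0.012
```

step_arm --rows '[[[0, 0, 0.01], [0, 0, 0], 0], [[0, 0, 0.01], [0, 0, 0], 0]]'

```text
clock: 7.2
position: [0.5058, -0.2175, 0.1006]
tool_rot: [179.8, 0.2, -111.8]
ft_force: [-6.8, 4.4, 22.0]
gripper_width: 0.007
```

Contact came at TCP z 0.1008 on the bar top at 0.100. So the tips sit only about 1 mm ahead of the reported TCP, not 22 mm, and I'll use that. Lifting, turning back and opening.

Run:
```python
from h import *
go([.5066,-.2182,.125],-33.3)
```

```text
now [ 0.5058 -0.2175  0.1006] [ 1.7978e+02  1.6000e-01 -1.1178e+02] t 7.2
shift [ 0.003 -0.009 -0.244] turn [ 0.     0.002 -0.436]
```

step_arm --rows '[[[0, -0.01, -0.25], [0, 0, 0], 0], [[0, -0.01, -0.25], [0, 0.002, -0.05], 0.4], [[0, -0.01, -0.25], [0, 0.002, -0.436], 0.6], [[0, -0.01, -0.25], [0, 0.002, -0.436], 0.6], [[0, -0.01, -0.25], [0, 0.002, -0.436], 0.6], [[0, -0.01, -0.25], [0, 0.002, -0.436], 0.6], [[0, -0.01, -0.25], [0, 0.002, -0.436], 0.6], [[0, -0.01, -0.25], [0, 0.002, -0.436], 0.6], [[0, -0.01, -0.25], [0, 0.002, -0.436], 0.6], [[0, -0.01, -0.25], [0, 0.002, -0.436], 0.6], [[0, -0.01, -0.25], [0, 0.002, -0.436], 0.6], [[0, -0.01, -0.25], [0, 0.002, -0.436], 0.6]]'

```text
clock: 8.4
position: [0.5065, -0.2179, 0.1252]
tool_rot: [179.9, 0.0, -33.5]
ft_force: [-0.8, 0.2, 0.1]
gripper_width: 0.601
```

```bash
python3 w.py w7 220
python3 - <<'E'
from h import *
go([.5066,-.2182,.083],-33.0)
E
```

```text
8.4 [ 0.5065 -0.2179  0.1252] [ 1.799e+02  2.000e-02 -3.348e+01]
now [ 0.5065 -0.2179  0.1252] [ 1.7989e+02  2.0000e-02 -3.3510e+01] t 8.45
shift [0.002 0.001 0.422] turn [ 0.001  0.    -0.003]
```

View pics/w7.png

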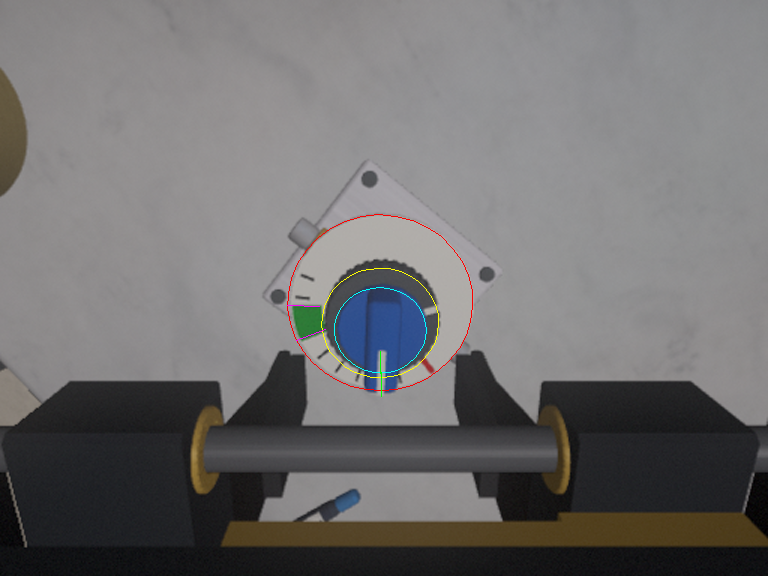

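step_arm --rows '[[[0, 0, 0.2], [0, 0, 0], 0.6], [[0, 0, 0.35], [0, 0, 0], 0.5], [[0, 0, 0.38], [0, 0, 0], 0.4], [[0, 0, 0.38], [0, 0, 0], 0.4]]'

```text
clock: 8.85
position: [0.506, -0.2179, 0.0866]
tool_rot: [179.8, 0.1, -33.6]
ft_force: [-0.2, -0.3, -0.9]
gripper_width: 0.436
```

step_arm --rows '[[[0, 0, 0.03], [0, 0, 0], 0.3], [[0, 0, 0.03], [0, 0, 0], 0.3]]'

```text
clock: 9.05
position: [0.5061, -0.218, 0.0838]
tool_rot: [179.8, 0.1, -33.6]
ft_force: [-0.6, 0.1, -0.2]
gripper_width: 0.325
```

step_arm --rows '[[[0, 0, 0], [0, 0, 0], 0], [[0, 0, 0], [0, 0, 0], 0], [[0, 0, 0], [0, 0, 0], 0], [[0, 0, 0], [0, 0, 0], 0], [[0, 0, 0], [0, 0, 0], 0], [[0, 0, 0], [0, 0, 0], 0], [[0, 0, 0], [0, 0, 0], 0], [[0, 0, 0], [0, 0, 0], 0]]' --newtons 25

```text
clock: 9.85
position: [0.5071, -0.2183, 0.0842]
tool_rot: [179.9, -0.0, -33.6]
ft_force: [4.9, -2.1, -2.6]
gripper_width: 0.156
```

Now the grip holds: 13.6 mm wide, with contact forces. Turning.

step_arm --rows '[[[0, 0, 0], [0, 0, 0.04], 0], [[0, 0, 0], [0, 0, 0.08], 0], [[0, 0, 0], [0, 0, 0.12], 0], [[0, 0, 0], [0, 0, 0.16], 0], [[0, 0, 0], [0, 0, 0.2], 0], [[0, 0, 0], [0, 0, 0.24], 0], [[0, 0, 0], [0, 0, 0.28], 0], [[0, 0, 0], [0, 0, 0.32], 0], [[0, 0, 0], [0, 0, 0.36], 0], [[0, 0, 0], [0, 0, 0.4], 0], [[0, 0, 0], [0, 0, 0.437], 0], [[0, 0, 0], [0, 0, 0.437], 0]]'

```text
clock: 11.05
position: [0.5071, -0.2183, 0.0842]
tool_rot: [-180.0, -0.2, -112.3]
ft_force: [1.8, -0.8, -1.2]
gripper_width: 0.162
```

```bash
python3 w.py w8 140
python3 - <<'E'
from h import *
s=bot.read_state();print(s["gripper_width"]*87,s["ft_force"],s["wrist_torque"],s["joint_positions"])
E
```

```text
11.05 [ 0.5071 -0.2183  0.0842] [-1.8000e+02 -1.7000e-01 -1.1234e+02]
13.691653587917925 [ 1.90973322 -0.826068   -0.45582366] [-0.04655422 -0.24844249 -0.01700722] [-33.40809065  26.04501297  64.6182789  109.21088329 -26.58638985
  61.68292161 -69.99793275]
```

View pics/w8.png

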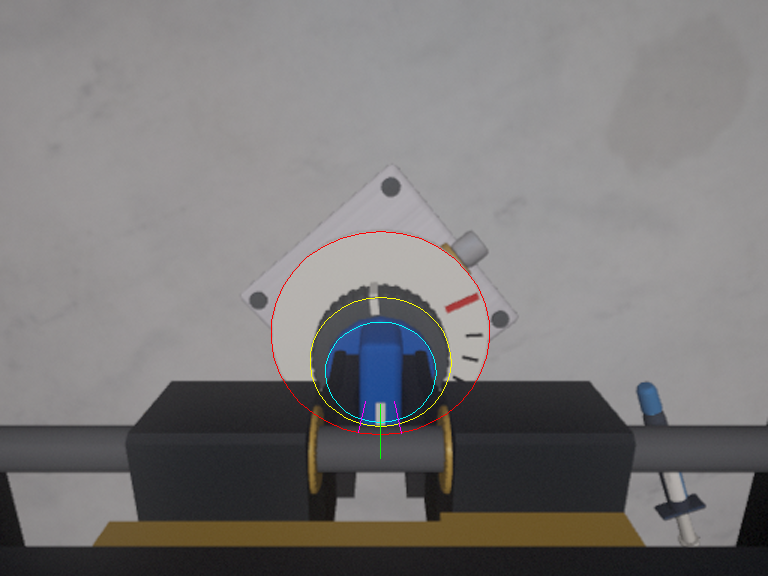

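The knob turned with the bar and the pointer points into the band. Releasing, lifting and turning back for the ring.

step_arm --rows '[[[0, 0, 0], [0, 0, 0.0], 0], [[0, 0, 0], [0, 0, 0], 0.5], [[0, 0, 0], [0, 0, 0], 0.7], [[0, 0, 0], [0, 0, 0], 1], [[0, 0, -0.2], [0, 0, 0], 1], [[0, 0, -0.4], [0, 0, 0], 1], [[0, 0, -0.4], [0, 0, 0], 1]]'

```text
clock: 11.8
position: [0.5082, -0.2188, 0.1263]
tool_rot: [-179.8, -0.1, -112.1]
ft_force: [0.8, 0.3, 0.0]
gripper_width: 0.618
```

```bash
python3 w.py w9 140
python3 - <<'E'
from h import *
go([.5066,-.2182,.125],-20)
E
```

```text
11.8 [ 0.5082 -0.2188  0.1263] [-1.7982e+02 -1.3000e-01 -1.1208e+02]
now [ 0.5078 -0.2183  0.125 ] [-1.7990e+02 -1.3000e-01 -1.1206e+02] t 11.85
shift [ 0.004  0.011 -0.   ] turn [ 0.    -0.001 -0.511]
```

View pics/w9.png

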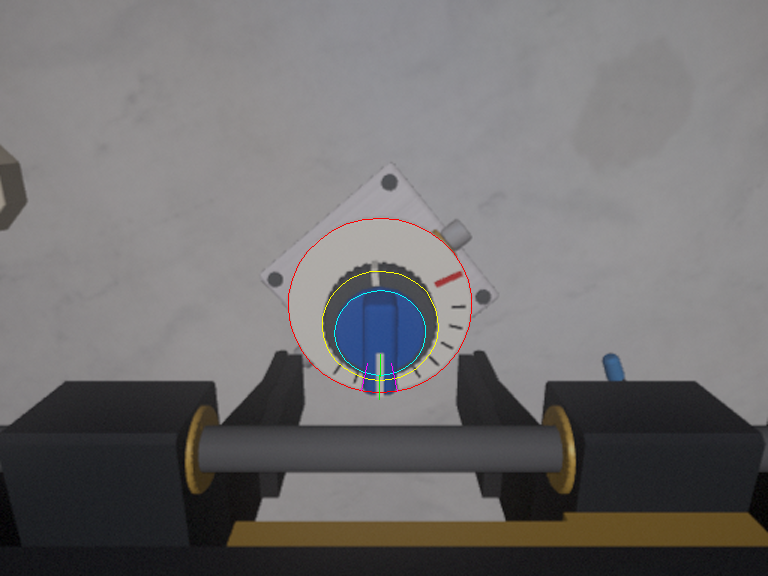

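step_arm --rows '[[[0, 0.01, 0], [0, 0, -0.511], 1], [[0, 0.01, 0], [0, 0, -0.511], 1], [[0, 0.01, 0], [0, 0, -0.511], 1], [[0, 0.01, 0], [0, 0, -0.511], 1], [[0, 0.01, 0], [0, 0, -0.511], 1], [[0, 0.01, 0], [0, 0, -0.511], 1], [[0, 0.01, 0], [0, 0, -0.511], 1], [[0, 0.01, 0], [0, 0, -0.511], 1], [[0, 0.01, 0], [0, 0, -0.511], 1], [[0, 0.01, 0], [0, 0, -0.511], 1], [[0, 0.01, 0], [0, 0, -0.511], 1], [[0, 0.01, 0], [0, 0, -0.511], 1]]'

```text
clock: 13.05
position: [0.5063, -0.2176, 0.1242]
tool_rot: [179.9, -0.0, -20.0]
ft_force: [-0.2, 0.2, 1.4]
gripper_width: 1.002
```

Run:
```python
from h import *
go([.507,-.2182,.059],-20)
```

```text
now [ 0.5063 -0.2176  0.1242] [ 1.7989e+02 -3.0000e-02 -1.9980e+01] t 13.05
shift [0.008 0.002 0.652] turn [ 0.001 -0.     0.   ]
```

step_arm --rows '[[[0.008, 0, 0.25], [0, 0, 0], 1], [[0.008, 0, 0.45], [0, 0, 0], 1], [[0.008, 0, 0.57], [0, 0, 0], 1], [[0.008, 0, 0.57], [0, 0, 0], 1]]'

```text
clock: 13.45
position: [0.5058, -0.2176, 0.0655]
tool_rot: [179.8, 0.2, -20.1]
ft_force: [-0.2, -0.0, -0.1]
gripper_width: 1.001
```

step_arm --rows '[[[0, 0, 0.04], [0, 0, 0], 1], [[0, 0, 0.08], [0, 0, 0], 1], [[0, 0, 0.08], [0, 0, 0], 1]]'

```text
clock: 13.75
position: [0.5058, -0.2176, 0.0575]
tool_rot: [179.8, 0.2, -20.1]
ft_force: [0.9, 0.2, 0.3]
gripper_width: 1.0
```

```bash
python3 w.py w10 140
```

```text
13.75 [ 0.5058 -0.2176  0.0575] [ 1.7985e+02  1.5000e-01 -2.0100e+01]
```

View pics/w10.png

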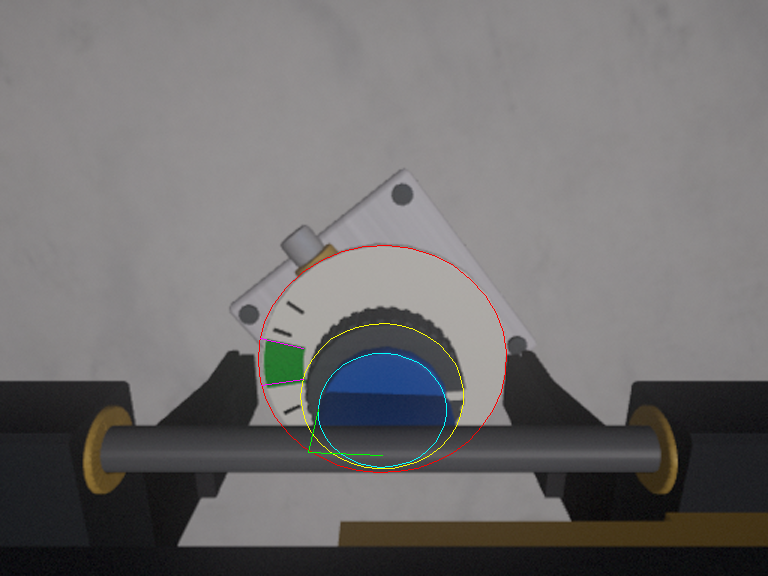

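No contact so far; closing on the ring.

step_arm --rows '[[[0.005, 0, 0], [0, 0, 0], 0.5], [[0.005, 0, 0], [0, 0, 0], 0.5], [[0.005, 0, 0], [0, 0, 0], 0.5], [[0.005, 0, 0], [0, 0, 0], 0.5], [[0.005, 0, 0], [0, 0, 0], 0.5], [[0.005, 0, 0], [0, 0, 0], 0.5], [[0.005, 0, 0], [0, 0, 0], 0.5], [[0.005, 0, 0], [0, 0, 0], 0.5]]' --newtons 20

```text
clock: 14.6
position: [0.5072, -0.2181, 0.0579]
tool_rot: [179.8, 0.0, -20.1]
ft_force: [5.4, -2.1, -4.2]
gripper_width: 0.594
```

Holding the ring at 51.7 mm. Turning clockwise.

step_arm --rows '[[[0, 0, 0], [0, 0, 0.035], 0.3], [[0, 0, 0], [0, 0, 0.07], 0.3], [[0, 0, 0], [0, 0, 0.105], 0.3], [[0, 0, 0], [0, 0, 0.14], 0.3], [[0, 0, 0], [0, 0, 0.175], 0.3], [[0, 0, 0], [0, 0, 0.21], 0.3], [[0, 0, 0], [0, 0, 0.245], 0.3], [[0, 0, 0], [0, 0, 0.28], 0.3], [[0, 0, 0], [0, 0, 0.315], 0.3], [[0, 0, 0], [0, 0, 0.34], 0.3], [[0, 0, 0], [0, 0, 0.36], 0.3], [[0, 0, 0], [0, 0, 0.36], 0.3]]'

```text
clock: 15.8
position: [0.5074, -0.2182, 0.0579]
tool_rot: [179.9, -0.2, -85.0]
ft_force: [3.1, -2.4, -1.9]
gripper_width: 0.592
```

```bash
python3 w.py w11 140
python3 - <<'E'
from h import *
s=bot.read_state();print(s["gripper_width"]*87,s["ft_force"],s["wrist_torque"])
E
```

```text
15.8 [ 0.5074 -0.2182  0.0579] [ 1.799e+02 -1.600e-01 -8.495e+01]
51.516979545651985 [ 3.00919759 -2.08949568 -3.26214299] [-0.30747195 -0.52556224 -0.04424765]
```

View pics/w11.png

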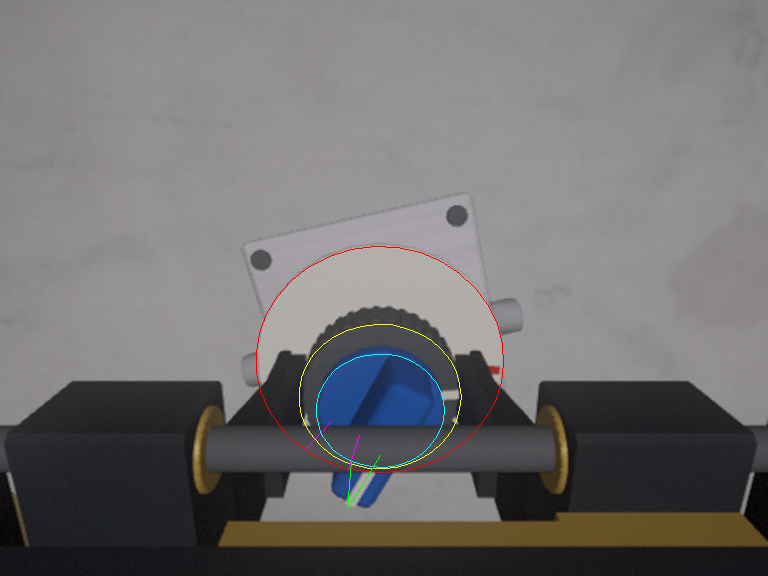

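The ring follows, its mark is nearly at the tick, and the knob hasn't moved. Pushing on to the stop in small steps and watching the torque.

step_arm --rows '[[[0, 0, 0], [0, 0, 0.02], 0.3], [[0, 0, 0], [0, 0, 0.03], 0.3], [[0, 0, 0], [0, 0, 0.03], 0.3]]'

```text
clock: 16.15
position: [0.5074, -0.2183, 0.0579]
tool_rot: [179.9, -0.2, -90.2]
ft_force: [3.1, -1.2, -2.0]
gripper_width: 0.589
```

Run:
```python
from h import *
s=bot.read_state();print(s["tool_rot"],s["ft_force"],s["wrist_torque"])
```

```text
[ 1.79922014e+02 -1.74323844e-01 -9.01843987e+01] [ 3.07634386 -1.22612903 -1.99479505] [-0.2042593  -0.45731356 -0.07372617]
```

step_arm --rows '[[[0, 0, 0], [0, 0, 0.01], 0.3], [[0, 0, 0], [0, 0, 0.02], 0.3], [[0, 0, 0], [0, 0, 0.02], 0.3]]'

```text
clock: 16.45
position: [0.5073, -0.2183, 0.058]
tool_rot: [179.9, -0.2, -93.8]
ft_force: [0.1, -1.1, 0.7]
gripper_width: 0.595
```

```bash
python3 w.py w12 140
python3 - <<'E'
from h import *
s=bot.read_state();print(s["tool_rot"],s["ft_force"],s["wrist_torque"])
E
```

```text
16.45 [ 0.5073 -0.2183  0.058 ] [179.91  -0.19 -93.83]
[179.91183448  -0.18611554 -93.77673638] [-0.32429787 -1.75235242  0.91336712] [-0.32572603  0.11598352  0.43648397]
```

View pics/w12.png

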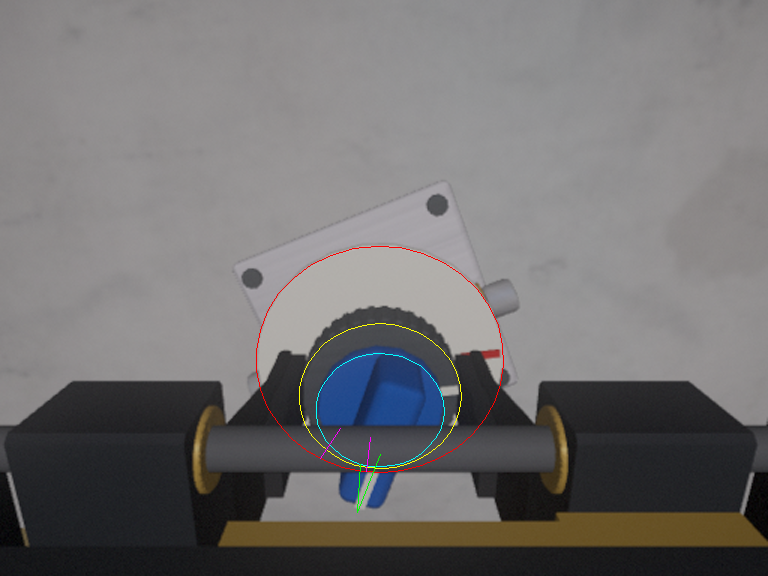

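Torque jumped to 0.44 N m, so the ring is at its stop with the mark at the red tick. Releasing and lifting.

step_arm --rows '[[[0, 0, 0], [0, 0, -0.005], 0.6], [[0, 0, 0], [0, 0, -0.005], 1], [[0, 0, 0], [0, 0, -0.005], 1], [[0, 0, 0], [0, 0, -0.005], 1], [[0, 0, 0], [0, 0, -0.005], 1], [[0, 0, 0], [0, 0, -0.005], 1], [[0, 0, -0.3], [0, 0, 0], 1], [[0, 0, -0.7], [0, 0, 0], 1], [[0, 0, -1], [0, 0, 0], 1], [[0, 0, -1], [0, 0, 0], 1], [[0, 0, -1], [0, 0, 0], 1]]'

```text
clock: 17.6
position: [0.5078, -0.2178, 0.1582]
tool_rot: [180.0, -0.2, -93.7]
ft_force: [-0.1, 0.6, -1.7]
gripper_width: 0.999
```

```bash
python3 w.py w13 140
python3 - <<'E'
from h import *
q=np.load("q.npy")
s=bot.read_state();print(s["ft_force"],s["wrist_torque"],s["gripper_width"])
r=cv2.imread("pics/w13_raw.png")[140:260,190:310];cv2.imwrite("pics/z13.png",cv2.resize(r,(600,600),interpolation=cv2.INTER_CUBIC))
E
```

```text
17.6 [ 0.5078 -0.2178  0.1582] [ 1.7998e+02 -1.6000e-01 -9.3750e+01]
[-0.59641654 -0.16460237  0.49233336] [-0.03688982  0.17951126  0.03316296] 1.0002525249068783
```

View pics/w13.png

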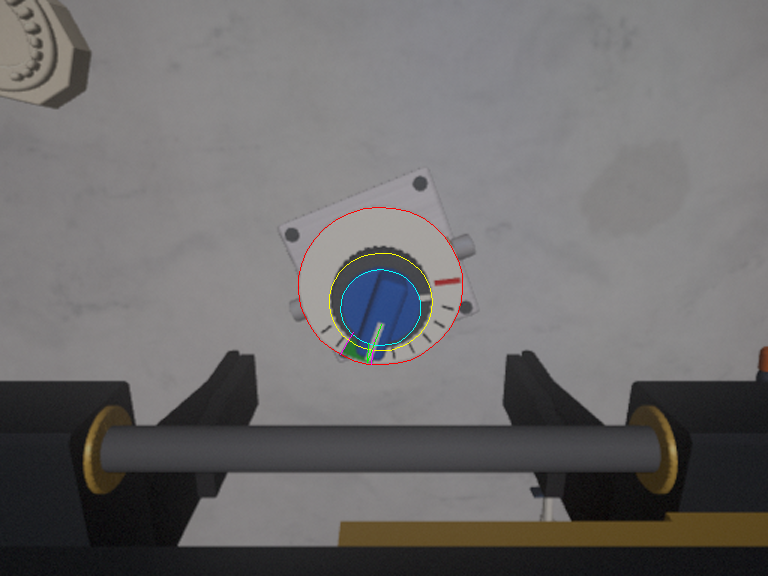

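View pics/z13.png

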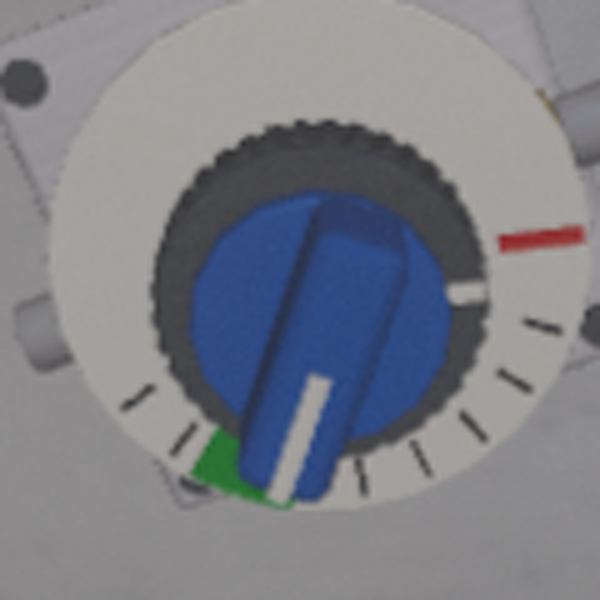

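Run:
```python
import sys;sys.argv=["w","w14"]
exec(open("w.py").read())
def back(u,v,z):
    R=c["R"];d=R.T@[(u-c["cx"])/c["fx"],(v-c["cy"])/c["fy"],1];o=-R.T@c["t"];return (o+d*(z-o[2])/d[2])[:2]
px=lambda a,b:((a+.5)/5-.5+190,(b+.5)/5-.5+140)
ang=lambda v:(np.degrees(np.arctan2(v[1],v[0]))-np.degrees(q[2]))%360
p1,p2=back(*px(320,376),.1),back(*px(284,480),.1)
print("pointer",ang(p2-p1),(ang(p2-q[:2])))
m=back(*px(482,292),.07);m2=back(*px(450,293),.07);print("mark",ang(m-q[:2]),ang(m2-q[:2]))
t=back(*px(583,236),.046);print("tick",ang(t-q[:2]))
```

```text
17.65 [ 0.5073 -0.2175  0.1574] [ 1.7989e+02 -1.5000e-01 -9.3760e+01]
pointer 140.85255546479848 138.78584298564704
mark 255.71810761100303 256.9706218514374
tick 255.34700645731942
```

Pointer at about 140° (value about 1.6), mark at about 256° against the tick at 255°. Nothing is touching, so I'm handing in.

Run:
```python
from bench import bot
print(bot.finish_job(), bot.read_state()["clock"])
```

```text
the job is handed in; nothing more can be done
the job is handed in; nothing more can be done
```

I set the blue regulator's knob to the middle of the green band, turned its lock ring tight at the stop, let go, lifted clear and handed the job in at about 17.7 s. The hand-in reported no verdict.

**Last checks (wrist picture, before hand-in):**
- **Knob:** pointer at 139–141°, so a value of about 1.6 rad, the middle of the band.
- **Ring:** its white mark at about 256–257° against the red tick at 255°. The twisting torque jumped to 0.44 N m at the stop.
- **Clear of everything:** gripper fully open, about 10 cm above where it held the ring, with wrist forces back to noise level. The yellow regulator was never approached closely.

**What went wrong or disagreed:**
- **First grip missed:** the fingers closed above the bar and the knob did not turn. A touch on the top of the bar (about 22 N) showed the fingertips are only about 1 mm ahead of the reported TCP, not the stated 22 mm. I used that offset afterwards, and both the knob and the ring grip then held.
- **Hidden tips:** I first tried to measure the tip position from the scene picture, but the gripper body hides the fingers there, so I dropped that.

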